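Fetch the power adapter from behind the stock

ROBOT

A 7-joint arm with a two-finger parallel gripper is mounted at the origin on the work surface. World frame = base frame: x ahead of the robot, y to its left, z up, the work surface at z = 0. Lengths are in m, angles in rad, forces in N, time in s.
With the tool pointing down it reaches from about 0.425 to 0.95 m from the base axis. Payload 4.7 kg.
Tool frame: the origin (TCP) lies at the very end of the fingers, on their centre line; the grasp point (between the pads) lies 19 mm behind it; z points along the fingers, y is the line along which they close (so a half turn about z gives the same grasp; the last joint's range is limited). The gripper opens to 87 mm and grips with 3 to 60 N. Pads are 19 mm wide; open, the fingers measure 117 mm over their backs; the gripper's body (75 mm by 190 mm) begins 51 mm behind the grasp point.
Start: joints at [-1.2, 0.469, -0.049, 1.532, 0.024, 1.141, -0.082], TCP at [0.263, 0.622, 0.223] pointing down, gripper open.
Joint ranges: [-2.59, 2.59], [-0.33, 1.99], [-1.39, 1.29], [0.1, 2.45], [-1.04, 4.18], [0.21, 1.99], [-2.66, 2.66]. Speed limits (rad/s): [2.57, 2.57, 3.14, 3.14, 3.14, 3.14, 3.14].

INTERFACE

Orientations are given as a 3x3 rotation matrix whose columns are the frame's x, y, z axes.
In Python, from rig import status, imaging, env gives the robot as it stands.
- The arm moves only by the tool step_arm, never from a script. Its argument "plan" is a list of rows, each a list of 3 entries, a list of its own where there are three numbers: the shift along the tool's x, y, z in m, then the turn, a rotation vector about the tool's x, y, z in rad, then the closure, from 0 (fully open) to 1 (shut). A call has exactly 8 rows; each row shifts and turns the commanded pose from where the row before left it, along the tool's axes as they then stand; what a row does not reach is not made up. A row lasts 1/8 s, in which the tool goes at most 62.5 mm and 10.7 degrees, less where a joint would pass 70% of its speed; a pose out of reach is approached as far as the arm can. A call with a gripper value outside its range is refused whole. The fingers move at their own pace and stop on an object; "grip_force" is the grip in N (left out, the last holds). Time passes only in rows, so rows that do not move let the fingers close, or fill a call up. It gives the time, the measured TCP pose, the force, the opening and the grip force at its end, in the units of the state.
- status.sense(): the state, without advancing time (a new reading comes with each control period).
- imaging.grab_frame(name): name is "side" or "top" or "wrist"; returns (picture, depth): 420x560x3 uint8, blue, green, red; 420x560 float32, m along the optical axis (not along the pixel's ray), 0 where there is no reading.
- imaging.camera_params(name): a dict with "intrinsics" (3x3 intrinsics, pixels), "T" (4x4, takes a point from camera to world coordinates). Camera axes: x right, y down, z forward; pixel columns grow to the right and rows downward; lengths in m; the calibration is good to about 2 mm. A picture is of the moment at which its call begins: read the wrist's pose just before it. camera_params takes no time and is no camera call; for the wrist camera it gives the pose at the moment of the call.
- env.close_job(): hands the job in; it is judged then, once.
The state is a dict: "t": time; "joint_pos": joint angles; "qd": joint speeds; "effort": joint torques, N m; "ee_pos": TCP position; "eef_rot": TCP orientation; "wrist_force": force on the tool from outside, world axes, zero at the start; "ft_torque": the same for the moment, N m; "grip_width": opening from 0.0 (shut) to 1.0 (fully open); "gripper_force": force on a finger pad.
Only numpy, scipy, OpenCV 4.12 (cv2) and the standard library are available. Lean on these libraries where they do the work, as an engineer would, in place of code of your own. Each camera call takes 0.05 s, during which the arm holds its last target. There are 200 camera calls.

TASK

In the shallow cardboard stock tray a black power adapter lies behind three standing things: a jar, a small carton and a round camera. Stand all three aside on the grey mat first, then lay the adapter flat in the white packing tray, and only then stand each of the three back on the spot where it stood at the start. Never let any of the three fall over.

Things in the scene. Friction and masses are not known exactly. Their poses are not given: they have to be found in the camera images.
- stock_tray: Fixed open cardboard tray, outside 175 (x) by 205 (y) by 14 mm high, walls and floor 4 mm. Origin: centre of its underside, on the table; x points to its back, y along its width. The three stand in a row along y at x = -26 mm, 60 mm apart in any order (gaps 14 mm); the adapter lies along y at x = +31 mm, 8 mm behind them, 28 mm from the back wall. A tiny white wall jack lies in a back corner.
- mat: Fixed grey rectangular mat on the table, the side area: 120 (x) by 210 (y) by 3 mm thick. Origin: centre of its underside; top 3 mm higher. x is its short axis, y its long axis.
- packing_tray: Fixed small white open plastic tray, outside 85 (x) by 150 (y) by 12 mm high, walls and floor 4 mm thick (inside 77 by 142 mm), in which the adapter fits only lengthwise. Origin: centre of its underside; x is its short axis, y its long axis.
- jar: Closed amber glass jar with a steel lid, upright, 85 mm high, about 0.18 kg: straight sides of 46 mm diameter up to 55 mm, then a 38 mm neck, and a lid of 42 mm diameter from 69 mm up. Origin: centre of its underside; z is up its axis.
- carton: Small upright brown carton with a pale tape strip, 44 by 44 mm and 92 mm high, about 0.12 kg. Origin: centre of its underside; x and y are square to its sides (within 5 degrees of the tray's axes at the start), z up.
- camera: White round surveillance camera standing on its back end with its black lens face up: a cylinder of 46 mm diameter, 82 mm high, about 0.22 kg. Origin: centre of its underside; z up its axis.
- adapter: Black brick-shaped power adapter lying flat: 48 (x) by 105 (y) by 32 mm high, with a 10 mm rigid cable stub of 12 mm diameter on its +y end, about 0.28 kg. Origin: centre of the underside of the brick; x is its short axis (grip it across this, 48 mm), y its long axis, z up.
Not all that is in view belongs to the job. What is shaped like the adapter but blue or red is not meant.

How it is judged:
By the outcome, as a careful person would: the job done as asked, in the order asked, and still so for the second after the job is handed in, with the robot touching nothing.
It also fails if it takes over 136 s, if anything falls off the work surface, if the arm or the gripper's body presses on something with over 40 N, if the wrist force passes 120 N, or if a joint passes its speed limit or range.

## Working session

There is one attempt and no reset: what is moved stays moved. The work goes in short steps, Python scripts to look and compute and a tool call to move; the robot and the scene stay as the last step left them, time stands still between calls to the robot, and variables do not carry over. Pictures are saved under pics/ and viewed, at most 14 in all, crops included, and the job is handed in when it is done.

Besides the shell and the picture viewer there is one more tool, called after "Request:" by a JSON object that holds its "op" and its "data", one argument or row to a line. step_arm: Moves the arm, as the interface text tells. Its arguments: {"type":"object","properties":{"plan":{"type":"array"},"grip_force":{"type":"number"}},"required":["plan"]}

```bash
mkdir -p pics; ls; cat > h.py <<'E'
import numpy as np,cv2
from rig import status,imaging,env
def grab(n):
    P=imaging.camera_params(n); im,d=imaging.grab_frame(n); K=np.array(P["intrinsics"]);T=np.array(P["T"])
    v,u=np.mgrid[0:420,0:560]
    c=np.stack([(u-K[0,2])/K[0,0]*d,(v-K[1,2])/K[1,1]*d,d],-1)
    w=c@T[:3,:3].T+T[:3,3]; w[d==0]=np.nan
    return im,w
E
python3 - <<'E'
from h import *
s=status.sense();print(s)
for n in("top","side"):
    im,w=grab(n);cv2.imwrite(f"pics/{n}0.png",im);np.save(f"{n}0.npy",w)
    P=imaging.camera_params(n);print(n,np.round(P["T"],3).tolist())
E
```

```text
pics
{'t': 0.0, 'joint_pos': array([-1.19990274,  0.46946429, -0.04858503,  1.53369754,  0.02407833,
        1.14100446, -0.08230508]), 'qd': array([-0.00078134,  0.00101401,  0.0009603 ,  0.0010051 , -0.00015632,
        0.00075376, -0.0016865 ]), 'effort': array([-1.31339641e-05, -5.07960463e+01, -8.07574927e-02, -2.36163354e+01,
       -6.12873025e-02,  3.76829412e-02,  1.84495675e-04]), 'ee_pos': array([0.26248386, 0.62121547, 0.22148247]), 'eef_rot': array([[-9.21144775e-01,  3.89219456e-01, -7.20056613e-04],
       [ 3.89220118e-01,  9.21142911e-01, -1.85404409e-03],
       [-5.83549880e-05, -1.98810355e-03, -9.99998022e-01]]), 'wrist_force': array([ 0.04437381, -0.04883065, -0.31513095]), 'ft_torque': array([ 0.0230721 , -0.03381692, -0.01329298]), 'gripper_force': 0.0, 'grip_width': 1.00246962616422}
top [[-0.017, -0.981, 0.195, 0.245], [-1.0, 0.02, 0.017, -0.0], [-0.021, -0.195, -0.981, 1.07], [0.0, 0.0, 0.0, 1.0]]
side [[0.999, -0.036, 0.037, 0.386], [-0.052, -0.625, 0.779, -1.078], [-0.005, -0.78, -0.626, 0.898], [0.0, 0.0, 0.0, 1.0]]
```

View pics/top0.png

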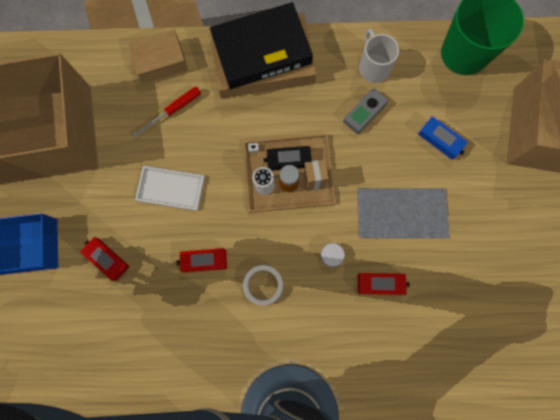

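View pics/side0.png

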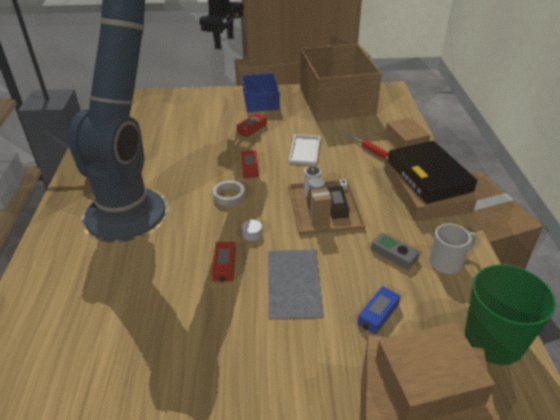

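The top view shows the stock tray around (290,174), with the camera at (263,178), the jar at (289,177) and the carton at (314,175). The black adapter is at (289,157), its stub to the left. The mat is at (403,213) and the packing tray at (171,188). The blue one (443,137) and the reds (203,260), (104,258) and (382,284) are decoys. The black box with the yellow label (262,45) is too large, so (289,157) is the adapter.

```bash
python3 - <<'E'
from h import *
w=np.load("top0.npy");im=cv2.imread("pics/top0.png");hsv=cv2.cvtColor(im,cv2.COLOR_BGR2HSV)
def box(n,m,roi):
    M=np.zeros(m.shape,bool);x0,x1,y0,y1=roi;M[y0:y1,x0:x1]=m[y0:y1,x0:x1]
    p=w[M];p=p[~np.isnan(p[:,0])]
    r=cv2.minAreaRect((p[:,:2]*1000).astype(np.float32));print(n,len(p),np.round(r[0],1),np.round(r[1],1),round(r[2],2),'z',np.round(np.percentile(p[:,2],[5,50,95]),4))
    return p
z=w[...,2]
print('table',np.nanmedian(z[300:330,300:360]))
box('mat',hsv[...,1]<60,(345,460,180,245))
box('pack',(hsv[...,1]<60)&(hsv[...,2]>120),(125,215,155,220))
box('stock',z>0.009,(235,345,125,220))
box('cam',z>.076,(245,277,160,200))
box('jar',z>.076,(277,303,160,200))
box('carton',z>.08,(301,330,155,200))
box('adapter',(z>.028)&(z<.045)&(hsv[...,2]<140),(260,318,145,169))
c=cv2.resize(im[125:225,235:345],None,fx=7,fy=6,interpolation=cv2.INTER_CUBIC)[:600,:800];cv2.imwrite("pics/crop.png",c)
E
```

```text
table -0.0012881225603691426
mat 4367 [ 443.8 -279. ] [212.  118.9] 88.62 z [-0.0018  0.0016  0.0047]
pack 2283 [516.4 276.4] [157.   91.1] 79.77 z [-0.0011  0.0027  0.0109]
stock 3066 [545. -10.] [176.8 205. ] 4.38 z [0.0111 0.0359 0.095 ]
cam 327 [514.2  47.5] [42.5 45.2] 89.73 z [0.0797 0.0838 0.0879]
jar 281 [518.3 -11.4] [39.7 40.6] 50.83 z [0.0811 0.0871 0.0901]
carton 427 [523.3 -71.3] [44.7 44.5] 8.89 z [0.0882 0.0943 0.0971]
adapter 847 [576.8 -11.8] [ 48.9 104.4] 3.47 z [0.0309 0.0343 0.0377]
```

View pics/crop.png

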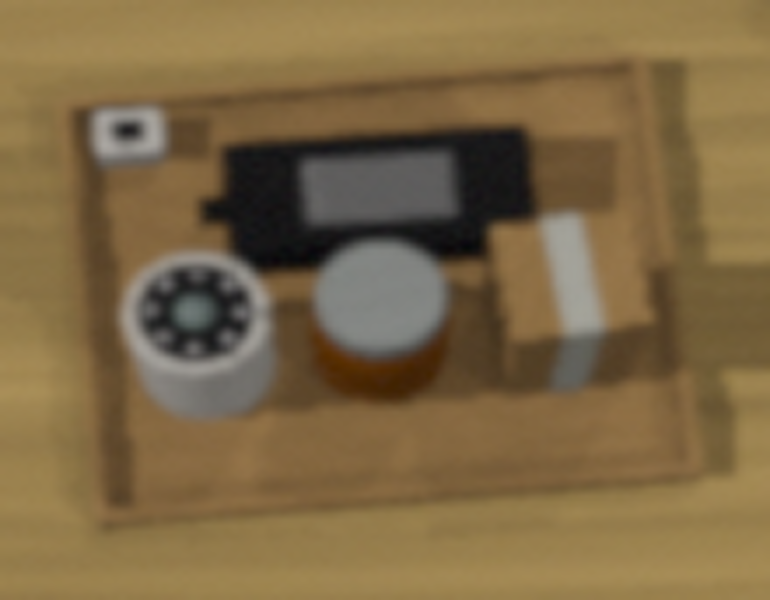

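```bash
cat > go.py <<'E'
# python3 go.py x y z yaw_deg N : identical per-row tool shift/turn from measured pose to target (tool y at yaw)
import sys,numpy as np
from scipy.linalg import logm,expm
from scipy.spatial.transform import Rotation as R
from rig import status
def rows(pos,yaw,N,s=None):
    s=s or status.sense(); A=np.eye(4);A[:3,:3]=R.from_matrix(s["eef_rot"]).as_matrix();A[:3,3]=s["ee_pos"]
    a=np.radians(yaw);B=np.eye(4);B[:3,:3]=np.c_[[-np.sin(a),np.cos(a),0]]@np.c_[[1]].T if 0 else np.array([[-np.sin(a),np.cos(a),0],[np.cos(a),np.sin(a),0],[0,0,-1]])
    B[:3,3]=pos
    D=expm(np.real(logm(np.linalg.inv(A)@B))/N)
    print(N,'shift',np.round(D[:3,3],4).tolist(),'turn',np.round(R.from_matrix(D[:3,:3]).as_rotvec(),4).tolist(),'t',round(s["t"],2))
if __name__=="__main__":
    a=list(map(float,sys.argv[1:])); rows(a[:3],a[3],int(a[4]))
E
sed -i 's/np.c_\[\[-np.sin(a),np.cos(a),0\]\]@np.c_\[\[1\]\].T if 0 else //' go.py
python3 go.py .515 -.012 .26 4.4 16
```

```text
16 shift [-0.0431, -0.0123, -0.0024] turn [-0.0001, 0.0001, 0.0684] t 0.1
```

Request:
{"op": "step_arm", "data": {
  "plan": [
    [[-0.043, -0.0123, -0.0024], [0, 0, 0.0684], 0],
    [[-0.043, -0.0123, -0.0024], [0, 0, 0.0684], 0],
    [[-0.043, -0.0123, -0.0024], [0, 0, 0.0684], 0],
    [[-0.043, -0.0123, -0.0024], [0, 0, 0.0684], 0],
    [[-0.043, -0.0123, -0.0024], [0, 0, 0.0684], 0],
    [[-0.043, -0.0123, -0.0024], [0, 0, 0.0684], 0],
    [[-0.043, -0.0123, -0.0024], [0, 0, 0.0684], 0],
    [[-0.043, -0.0123, -0.0024], [0, 0, 0.0684], 0]
  ]
}}

```text
t: 1.1
ee_pos: [0.4779, 0.3395, 0.2414]
eef_rot: [[-0.582, 0.813, -0.001], [0.813, 0.582, -0.0], [-0.0, -0.001, -1.0]]
wrist_force: [0.2, -0.1, -0.2]
grip_width: 1.001
gripper_force: 0.0
```

Request:
{"op": "step_arm", "data": {
  "plan": [
    [[-0.043, -0.0123, -0.0024], [0, 0, 0.0684], 0],
    [[-0.043, -0.0123, -0.0024], [0, 0, 0.0684], 0],
    [[-0.043, -0.0123, -0.0024], [0, 0, 0.0684], 0],
    [[-0.043, -0.0123, -0.0024], [0, 0, 0.0684], 0],
    [[-0.043, -0.0123, -0.0024], [0, 0, 0.0684], 0],
    [[-0.043, -0.0123, -0.0024], [0, 0, 0.0684], 0],
    [[-0.043, -0.0123, -0.0024], [0, 0, 0.0684], 0],
    [[-0.043, -0.0123, -0.0024], [0, 0, 0.0684], 0]
  ]
}}

```text
t: 2.1
ee_pos: [0.5143, -0.0118, 0.2607]
eef_rot: [[-0.074, 0.997, -0.001], [0.997, 0.074, -0.0], [-0.0, -0.001, -1.0]]
wrist_force: [0.1, -0.2, 0.3]
grip_width: 0.998
gripper_force: 0.0
```

```bash
python3 - <<'E'
from h import *
s=status.sense();print(s["t"],s["ee_pos"],s["eef_rot"],s["joint_pos"],np.abs(s["qd"]).max())
im,w=grab("wrist");cv2.imwrite("pics/wrist0.png",im);np.save("wrist0.npy",w)
z=w[...,2]
def blobs(m):
    n,l,st,c=cv2.connectedComponentsWithStats(m.astype(np.uint8))
    for i in range(1,n):
        if st[i,4]>300:
            p=w[l==i];r=cv2.minAreaRect((p[:,:2]*1000).astype(np.float32));print(np.round(c[i]),st[i,4],np.round(r[0],1),np.round(r[1],1),round(r[2],2),np.round(np.percentile(p[:,2],[5,50,95]),4))
blobs((z>.076)&(z<.11));blobs((z>.03)&(z<.04))
E
```

```text
2.1 [ 0.51430248 -0.01184599  0.26067479] [[-7.42311456e-02  9.97240936e-01 -5.02852970e-04]
 [ 9.97241062e-01  7.42311257e-02 -5.83341501e-05]
 [-2.08458604e-05 -5.05795841e-04 -9.99999872e-01]] [-0.43361191  0.17232769  0.43210056  1.88039495 -0.08034864  1.10623822
  0.10323747] 0.3897526906252417
[530. 161.] 10793 [801.5  35.9] [ 62.7 209.9] 17.05 [0.0809 0.0922 0.0936]
[283. 139.] 1349 [515.8  48. ] [44.7 44.5] 4.3 [0.0838 0.0863 0.0894]
[283. 191.] 1018 [520.4 -10.6] [39.5 40.2] 4.25 [0.0874 0.0895 0.0908]
[283. 240.] 1452 [524.7 -70.7] [44.3 44.3] 8.52 [0.0838 0.0965 0.0978]
[141.  23.] 1972 [341.9 162.2] [48.  49.3] 3.89 [0.0312 0.0329 0.0343]
[471. 150.] 913 [760.8  36.9] [  3.1 238.6] 8.63 [0.0305 0.0352 0.0395]
[325. 184.] 2787 [578.4 -11.7] [ 48.5 105.1] 3.27 [0.0347 0.0365 0.038 ]
```

View pics/wrist0.png

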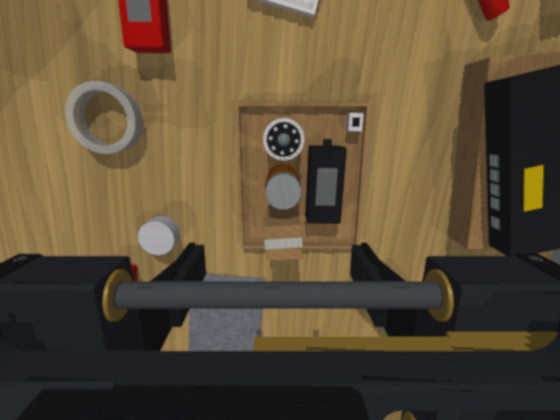

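The wrist view shows the camera at (283,139), the jar at (283,191), the carton at (283,240) and the adapter at (325,184), and their positions agree with the top view to within 2 mm. I'll take the carton first.

```bash
python3 go.py .524 -.071 .125 8.7 7
```

```text
7 shift [-0.0075, 0.0008, 0.0195] turn [-0.0001, 0.0005, -0.0126] t 2.15
```

Request:
{"op": "step_arm", "data": {
  "plan": [
    [[-0.0085, 0.0008, 0.0195], [0, 0, -0.0115], 0],
    [[-0.0085, 0.0008, 0.0195], [0, 0, -0.0115], 0],
    [[-0.0085, 0.0008, 0.0195], [0, 0, -0.0115], 0],
    [[-0.0085, 0.0008, 0.0195], [0, 0, -0.0115], 0],
    [[-0.0085, 0.0008, 0.0195], [0, 0, -0.0115], 0],
    [[-0.0085, 0.0008, 0.0195], [0, 0, -0.0115], 0],
    [[-0.0085, 0.0008, 0.0195], [0, 0, -0.0115], 0],
    [[0, 0, 0], [0, 0, 0], 0]
  ]
}}

```text
t: 3.15
ee_pos: [0.5256, -0.0692, 0.123]
eef_rot: [[-0.155, 0.988, -0.004], [0.988, 0.155, -0.0], [0.0, -0.004, -1.0]]
wrist_force: [-0.6, 0.2, -1.0]
grip_width: 1.004
gripper_force: 0.0
```

```bash
python3 go.py .524 -.071 .05 8.7 4
```

```text
4 shift [-0.0004, -0.0004, 0.0182] turn [-0.0009, -0.0001, 0.001] t 3.15
```

Request:
{"op": "step_arm", "data": {
  "plan": [
    [[-0.0004, -0.0004, 0.0182], [-0.0009, 0, 0.001], 0],
    [[-0.0004, -0.0004, 0.0182], [-0.0009, 0, 0.001], 0],
    [[-0.0004, -0.0004, 0.0182], [-0.0009, 0, 0.001], 0],
    [[-0.0004, -0.0004, 0.0182], [-0.0009, 0, 0.001], 0],
    [[0, 0, 0], [0, 0, 0], 0.1],
    [[0, 0, 0], [0, 0, 0], 1],
    [[0, 0, 0], [0, 0, 0], 1],
    [[0, 0, 0], [0, 0, 0], 1]
  ],
  "grip_force": 20
}}

```text
t: 4.15
ee_pos: [0.5261, -0.0706, 0.0523]
eef_rot: [[-0.153, 0.988, 0.005], [0.988, 0.153, 0.001], [-0.0, 0.005, -1.0]]
wrist_force: [0.2, 0.5, 0.7]
grip_width: 0.646
gripper_force: 0.0
```

Request:
{"op": "step_arm", "data": {
  "plan": [
    [[0, 0, 0], [0, 0, 0], 1],
    [[0, 0, 0], [0, 0, 0], 1],
    [[0, 0, 0], [0, 0, 0], 1],
    [[0, 0, -0.01], [0, 0, 0], 1],
    [[0, 0, -0.025], [0, 0, 0], 1],
    [[0, 0, -0.035], [0, 0, 0], 1],
    [[0, 0, -0.02], [0, 0, 0], 1],
    [[0, 0, 0], [0, 0, 0], 1]
  ]
}}

```text
t: 5.15
ee_pos: [0.5264, -0.0709, 0.1432]
eef_rot: [[-0.152, 0.988, 0.007], [0.988, 0.152, 0.001], [-0.0, 0.007, -1.0]]
wrist_force: [-0.4, 0.4, -1.8]
grip_width: 0.506
gripper_force: 20.0
```

```bash
python3 go.py .445 -.345 .14 8.7 14; python3 go.py .519 -.0112 .14 4.4 14
```

```text
14 shift [-0.0185, -0.0087, 0.0002] turn [0.0005, 0.0, 0.0001] t 5.15
14 shift [0.0043, -0.0, 0.0002] turn [0.0005, 0.0, 0.0054] t 5.15
```

Request:
{"op": "step_arm", "data": {
  "plan": [
    [[-0.022, -0.0103, 0], [0.0009, 0, 0], 1],
    [[-0.036, -0.0169, 0], [0.0009, 0, 0], 1],
    [[-0.036, -0.0169, 0], [0.0009, 0, 0], 1],
    [[-0.036, -0.0169, 0], [0.0009, 0, 0], 1],
    [[-0.036, -0.0169, 0], [0.0009, 0, 0], 1],
    [[-0.036, -0.0169, 0], [0.0009, 0, 0], 1],
    [[-0.036, -0.0169, 0], [0.0009, 0, 0], 1],
    [[-0.021, -0.0099, 0], [0.0009, 0, 0], 1]
  ]
}}

```text
t: 6.15
ee_pos: [0.4428, -0.347, 0.1403]
eef_rot: [[-0.15, 0.989, -0.006], [0.989, 0.15, -0.0], [0.001, -0.006, -1.0]]
wrist_force: [0.5, 0.1, -2.2]
grip_width: 0.505
gripper_force: 20.0
```

Request:
{"op": "step_arm", "data": {
  "plan": [
    [[0, 0, 0], [0, 0, 0], 1],
    [[0, 0, 0.02], [0, 0, 0], 1],
    [[0, 0, 0.025], [0, 0, 0], 1],
    [[0, 0, 0.02], [0, 0, 0], 1],
    [[0, 0, 0.01], [0, 0, 0], 1],
    [[0, 0, 0.005], [0, 0, 0], 1],
    [[0, 0, 0], [0, 0, 0], 1],
    [[0, 0, 0], [0, 0, 0], 1]
  ]
}}

```text
t: 7.15
ee_pos: [0.4449, -0.3455, 0.0622]
eef_rot: [[-0.153, 0.988, -0.002], [0.988, 0.153, -0.001], [-0.001, -0.003, -1.0]]
wrist_force: [-0.2, 0.5, -1.4]
grip_width: 0.501
gripper_force: 20.0
```

```bash
python3 go.py .445 -.345 .052 8.7 2
```

```text
2 shift [0.0002, 0.0001, 0.0051] turn [-0.0013, 0.0003, 0.0007] t 7.15
```

Request:
{"op": "step_arm", "data": {
  "plan": [
    [[0, 0, 0.004], [0, 0, 0], 1],
    [[0, 0, 0.004], [0, 0, 0], 1],
    [[0, 0, 0.002], [0, 0, 0], 1],
    [[0, 0, 0], [0, 0, 0], 1],
    [[0, 0, 0], [0, 0, 0], 0],
    [[0, 0, 0], [0, 0, 0], 0],
    [[0, 0, 0], [0, 0, 0], 0],
    [[0, 0, 0], [0, 0, 0], 0]
  ]
}}

```text
t: 8.15
ee_pos: [0.4444, -0.3453, 0.0516]
eef_rot: [[-0.153, 0.988, -0.003], [0.988, 0.153, -0.001], [-0.0, -0.003, -1.0]]
wrist_force: [0.6, -0.0, 0.6]
grip_width: 0.873
gripper_force: 0.0
```

Request:
{"op": "step_arm", "data": {
  "plan": [
    [[0, 0, -0.02], [0, 0, 0], 0],
    [[0, 0, -0.03], [0, 0, 0], 0],
    [[0, 0, -0.03], [0, 0, 0], 0],
    [[0, 0, 0], [0, 0, 0.019], 0],
    [[0, 0, 0], [0, 0, 0.019], 0],
    [[0, 0, 0], [0, 0, 0.019], 0],
    [[0, 0, 0], [0, 0, 0.018], 0],
    [[0, 0, 0], [0, 0, 0], 0]
  ]
}}

```text
t: 9.15
ee_pos: [0.4444, -0.3451, 0.131]
eef_rot: [[-0.078, 0.997, -0.005], [0.997, 0.078, -0.0], [0.0, -0.005, -1.0]]
wrist_force: [0.7, 0.7, 0.1]
grip_width: 0.998
gripper_force: 0.0
```

```bash
python3 go.py .519 -.0112 .135 4.4 8; python3 -c "
from rig import status;s=status.sense();print(s['ee_pos'],s['wrist_force'])"
```

```text
8 shift [0.0409, 0.0125, -0.0005] turn [-0.0006, -0.0, 0.0001] t 9.15
[ 0.44440977 -0.34510364  0.13102465] [0.6588328  0.74443037 0.11486597]
```

Request:
{"op": "step_arm", "data": {
  "plan": [
    [[0.0409, 0.0125, 0], [-0.0005, 0, 0], 0],
    [[0.0409, 0.0125, 0], [-0.0005, 0, 0], 0],
    [[0.0409, 0.0125, 0], [-0.0005, 0, 0], 0],
    [[0.0409, 0.0125, 0], [-0.0005, 0, 0], 0],
    [[0.0409, 0.0125, 0], [-0.0005, 0, 0], 0],
    [[0.0409, 0.0125, 0], [-0.0005, 0, 0], 0],
    [[0.0409, 0.0125, 0], [-0.0005, 0, 0], 0],
    [[0.0409, 0.0125, 0], [-0.0005, 0, 0], 0]
  ]
}}

```text
t: 10.15
ee_pos: [0.519, -0.0099, 0.1313]
eef_rot: [[-0.078, 0.997, 0.001], [0.997, 0.078, -0.0], [-0.0, 0.001, -1.0]]
wrist_force: [0.5, 0.2, 1.2]
grip_width: 1.002
gripper_force: 0.0
```

Request:
{"op": "step_arm", "data": {
  "plan": [
    [[0, 0, 0], [0, 0, 0], 0],
    [[0, 0, 0.02], [0, 0, 0], 0],
    [[0, 0, 0.025], [0, 0, 0], 0],
    [[0, 0, 0.015], [0, 0, 0], 0],
    [[0, 0, 0.006], [0, 0, 0], 0],
    [[0, 0, 0], [0, 0, 0], 0],
    [[0, 0, 0], [0, 0, 0], 0],
    [[0, 0, 0], [0, 0, 0], 0]
  ]
}}

```text
t: 11.15
ee_pos: [0.5193, -0.0112, 0.0659]
eef_rot: [[-0.078, 0.997, 0.002], [0.997, 0.078, 0.0], [-0.0, 0.002, -1.0]]
wrist_force: [-0.3, -0.4, 0.6]
grip_width: 0.999
gripper_force: 0.0
```

```bash
python3 go.py .519 -.0112 .062 4.4 2
```

```text
2 shift [0.0, -0.0002, 0.002] turn [0.0009, 0.0, 0.0006] t 11.15
```

Request:
{"op": "step_arm", "data": {
  "plan": [
    [[0, 0, 0.002], [0, 0, 0], 0],
    [[0, 0, 0.002], [0, 0, 0], 0],
    [[0, 0, 0], [0, 0, 0], 1],
    [[0, 0, 0], [0, 0, 0], 1],
    [[0, 0, 0], [0, 0, 0], 1],
    [[0, 0, 0], [0, 0, 0], 1],
    [[0, 0, 0], [0, 0, 0], 1],
    [[0, 0, 0], [0, 0, 0], 1]
  ]
}}

```text
t: 12.15
ee_pos: [0.5195, -0.0112, 0.0616]
eef_rot: [[-0.078, 0.997, 0.002], [0.997, 0.078, -0.0], [-0.0, 0.002, -1.0]]
wrist_force: [1.2, 0.0, 1.1]
grip_width: 0.473
gripper_force: 20.1
```

Request:
{"op": "step_arm", "data": {
  "plan": [
    [[0, 0, 0], [0, 0, 0], 1],
    [[0, 0, -0.01], [0, 0, 0], 1],
    [[0, 0, -0.02], [0, 0, 0], 1],
    [[0, 0, -0.03], [0, 0, 0], 1],
    [[0, 0, -0.03], [0, 0, 0], 1],
    [[0, 0, -0.02], [0, 0, 0], 1],
    [[0, 0, -0.01], [0, 0, 0], 1],
    [[0, 0, 0], [0, 0, 0], 1]
  ]
}}

```text
t: 13.15
ee_pos: [0.5186, -0.0112, 0.1816]
eef_rot: [[-0.078, 0.997, 0.001], [0.997, 0.078, 0.0], [0.0, 0.001, -1.0]]
wrist_force: [-0.2, 0.2, -1.7]
grip_width: 0.472
gripper_force: 20.0
```

```bash
python3 go.py .445 -.28 .18 4.4 8
```

```text
8 shift [-0.0328, -0.0118, 0.0002] turn [0.0001, -0.0, 0.0002] t 13.15
```

Request:
{"op": "step_arm", "data": {
  "plan": [
    [[-0.02, -0.0072, 0], [0, 0, 0], 1],
    [[-0.037, -0.0133, 0], [0, 0, 0], 1],
    [[-0.037, -0.0133, 0], [0, 0, 0], 1],
    [[-0.037, -0.0133, 0], [0, 0, 0], 1],
    [[-0.037, -0.0133, 0], [0, 0, 0], 1],
    [[-0.037, -0.0133, 0], [0, 0, 0], 1],
    [[-0.037, -0.0133, 0], [0, 0, 0], 1],
    [[-0.02, -0.0072, 0], [0, 0, 0], 1]
  ]
}}

```text
t: 14.15
ee_pos: [0.4434, -0.2816, 0.1802]
eef_rot: [[-0.075, 0.997, -0.002], [0.997, 0.075, -0.0], [0.0, -0.002, -1.0]]
wrist_force: [0.4, 0.6, -1.0]
grip_width: 0.472
gripper_force: 20.0
```

Request:
{"op": "step_arm", "data": {
  "plan": [
    [[0, 0, 0.01], [0, 0, 0], 1],
    [[0, 0, 0.025], [0, 0, 0], 1],
    [[0, 0, 0.03], [0, 0, 0], 1],
    [[0, 0, 0.03], [0, 0, 0], 1],
    [[0, 0, 0.013], [0, 0, 0], 1],
    [[0, 0, 0.005], [0, 0, 0], 1],
    [[0, 0, 0], [0, 0, 0], 1],
    [[0, 0, 0], [0, 0, 0], 1]
  ]
}}

```text
t: 15.15
ee_pos: [0.4461, -0.2801, 0.0692]
eef_rot: [[-0.078, 0.997, 0.002], [0.997, 0.078, -0.001], [-0.001, 0.002, -1.0]]
wrist_force: [0.2, 0.7, -1.9]
grip_width: 0.472
gripper_force: 20.0
```

```bash
python3 go.py .445 -.28 .0615 4.4 2
```

```text
2 shift [0.0001, -0.0005, 0.0038] turn [0.0011, 0.0005, 0.0007] t 15.15
```

Request:
{"op": "step_arm", "data": {
  "plan": [
    [[0, 0, 0.004], [0.001, 0, 0], 1],
    [[0, 0, 0.003], [0.001, 0, 0], 1],
    [[0, 0, 0.001], [0, 0, 0], 1],
    [[0, 0, 0], [0, 0, 0], 1],
    [[0, 0, 0], [0, 0, 0], 0],
    [[0, 0, 0], [0, 0, 0], 0],
    [[0, 0, 0], [0, 0, 0], 0],
    [[0, 0, 0], [0, 0, 0], 0]
  ]
}}

```text
t: 16.15
ee_pos: [0.4454, -0.2798, 0.0603]
eef_rot: [[-0.078, 0.997, -0.002], [0.997, 0.078, -0.0], [-0.0, -0.002, -1.0]]
wrist_force: [0.8, -0.0, -1.2]
grip_width: 0.841
gripper_force: 0.0
```

Request:
{"op": "step_arm", "data": {
  "plan": [
    [[0, 0, -0.02], [0, 0, 0], 0],
    [[0, 0, -0.03], [0, 0, 0], 0],
    [[0, 0, -0.03], [0, 0, 0], 0],
    [[0, 0, 0], [0, 0, 0], 0],
    [[0, 0, 0], [0, 0, 0], 0],
    [[0, 0, 0], [0, 0, 0], 0],
    [[0, 0, 0], [0, 0, 0], 0],
    [[0, 0, 0], [0, 0, 0], 0]
  ]
}}

```text
t: 17.15
ee_pos: [0.4453, -0.2797, 0.1399]
eef_rot: [[-0.078, 0.997, -0.002], [0.997, 0.078, -0.0], [0.0, -0.002, -1.0]]
wrist_force: [0.4, 0.3, 0.2]
grip_width: 0.999
gripper_force: 0.0
```

```bash
python3 go.py .515 .0478 .138 4.4 8
```

```text
8 shift [0.0401, 0.0119, 0.0002] turn [-0.0003, -0.0, 0.0002] t 17.15
```

Next is the camera, which is 82 mm high. I'll grip it at TCP z = 0.05.

Request:
{"op": "step_arm", "data": {
  "plan": [
    [[0.0401, 0.0119, 0], [-0.0003, 0, 0], 0],
    [[0.0401, 0.0119, 0], [-0.0003, 0, 0], 0],
    [[0.0401, 0.0119, 0], [-0.0003, 0, 0], 0],
    [[0.0401, 0.0119, 0], [-0.0003, 0, 0], 0],
    [[0.0401, 0.0119, 0], [-0.0003, 0, 0], 0],
    [[0.0401, 0.0119, 0], [-0.0003, 0, 0], 0],
    [[0.0401, 0.0119, 0], [-0.0003, 0, 0], 0],
    [[0.0401, 0.0119, 0], [-0.0003, 0, 0], 0]
  ]
}}

```text
t: 18.15
ee_pos: [0.5156, 0.0488, 0.1401]
eef_rot: [[-0.078, 0.997, 0.001], [0.997, 0.078, -0.0], [-0.0, 0.001, -1.0]]
wrist_force: [0.8, -0.2, 0.0]
grip_width: 1.001
gripper_force: 0.0
```

Request:
{"op": "step_arm", "data": {
  "plan": [
    [[0, 0, 0], [0, 0, 0], 0],
    [[0, 0, 0.02], [0, 0, 0], 0],
    [[0, 0, 0.03], [0, 0, 0], 0],
    [[0, 0, 0.02], [0, 0, 0], 0],
    [[0, 0, 0.012], [0, 0, 0], 0],
    [[0, 0, 0.003], [0, 0, 0], 0],
    [[0, 0, 0], [0, 0, 0], 0],
    [[0, 0, 0], [0, 0, 0], 0]
  ]
}}

```text
t: 19.15
ee_pos: [0.516, 0.0475, 0.0559]
eef_rot: [[-0.078, 0.997, 0.002], [0.997, 0.078, 0.0], [0.0, 0.002, -1.0]]
wrist_force: [-0.5, -0.3, -0.2]
grip_width: 1.003
gripper_force: 0.0
```

```bash
python3 go.py .515 .0478 .05 4.4 2
```

```text
2 shift [0.0002, -0.0005, 0.003] turn [0.0012, -0.0001, 0.0006] t 19.15
```

Request:
{"op": "step_arm", "data": {
  "plan": [
    [[0, -0.0005, 0.003], [0.001, 0, 0], 0],
    [[0, -0.0005, 0.002], [0.001, 0, 0], 0],
    [[0, 0, 0], [0, 0, 0], 1],
    [[0, 0, 0], [0, 0, 0], 1],
    [[0, 0, 0], [0, 0, 0], 1],
    [[0, 0, 0], [0, 0, 0], 1],
    [[0, 0, 0], [0, 0, 0], 1],
    [[0, 0, 0], [0, 0, 0], 1]
  ]
}}

```text
t: 20.15
ee_pos: [0.5149, 0.0474, 0.0503]
eef_rot: [[-0.078, 0.997, -0.0], [0.997, 0.078, -0.0], [-0.0, -0.0, -1.0]]
wrist_force: [0.9, 0.8, 0.4]
grip_width: 0.521
gripper_force: 19.9
```

Request:
{"op": "step_arm", "data": {
  "plan": [
    [[0, 0, 0], [0, 0, 0], 1],
    [[0, 0, -0.01], [0, 0, 0], 1],
    [[0, 0, -0.02], [0, 0, 0], 1],
    [[0, 0, -0.03], [0, 0, 0], 1],
    [[0, 0, -0.03], [0, 0, 0], 1],
    [[0, 0, -0.02], [0, 0, 0], 1],
    [[0, 0, -0.01], [0, 0, 0], 1],
    [[0, 0, 0], [0, 0, 0], 1]
  ]
}}

```text
t: 21.15
ee_pos: [0.5145, 0.0475, 0.1705]
eef_rot: [[-0.078, 0.997, -0.001], [0.997, 0.078, 0.0], [0.0, -0.001, -1.0]]
wrist_force: [-0.2, -0.6, -2.2]
grip_width: 0.522
gripper_force: 19.9
```

```bash
python3 go.py .445 -.215 .17 4.4 8
```

```text
8 shift [-0.032, -0.0112, 0.0001] turn [-0.0001, -0.0, 0.0002] t 21.15
```

Request:
{"op": "step_arm", "data": {
  "plan": [
    [[-0.02, -0.007, 0], [0, 0, 0], 1],
    [[-0.036, -0.0126, 0], [0, 0, 0], 1],
    [[-0.036, -0.0126, 0], [0, 0, 0], 1],
    [[-0.036, -0.0126, 0], [0, 0, 0], 1],
    [[-0.036, -0.0126, 0], [0, 0, 0], 1],
    [[-0.036, -0.0126, 0], [0, 0, 0], 1],
    [[-0.036, -0.0126, 0], [0, 0, 0], 1],
    [[-0.02, -0.007, 0], [0, 0, 0], 1]
  ]
}}

```text
t: 22.15
ee_pos: [0.4424, -0.218, 0.1695]
eef_rot: [[-0.073, 0.997, -0.004], [0.997, 0.073, -0.001], [-0.0, -0.004, -1.0]]
wrist_force: [0.2, 1.3, -2.4]
grip_width: 0.52
gripper_force: 19.9
```

Request:
{"op": "step_arm", "data": {
  "plan": [
    [[0, 0, 0.01], [0, 0, 0], 1],
    [[0, 0, 0.025], [0, 0, 0], 1],
    [[0, 0, 0.03], [0, 0, 0], 1],
    [[0, 0, 0.03], [0, 0, 0], 1],
    [[0, 0, 0.014], [0, 0, 0], 1],
    [[0, 0, 0.005], [0, 0, 0], 1],
    [[0, 0, 0], [0, 0, 0], 1],
    [[0, 0, 0], [0, 0, 0], 1]
  ]
}}

```text
t: 23.15
ee_pos: [0.4458, -0.2151, 0.0572]
eef_rot: [[-0.078, 0.997, 0.001], [0.997, 0.078, -0.001], [-0.001, 0.001, -1.0]]
wrist_force: [-0.2, 0.6, -2.2]
grip_width: 0.52
gripper_force: 19.9
```

```bash
python3 go.py .445 -.215 .050 4.4 2
```

```text
2 shift [0.0001, -0.0004, 0.0036] turn [0.0003, 0.0004, 0.0007] t 23.15
```

Request:
{"op": "step_arm", "data": {
  "plan": [
    [[0, 0, 0.004], [0, 0, 0], 1],
    [[0, 0, 0.003], [0, 0, 0], 1],
    [[0, 0, 0.001], [0, 0, 0], 1],
    [[0, 0, 0], [0, 0, 0], 1],
    [[0, 0, 0], [0, 0, 0], 0],
    [[0, 0, 0], [0, 0, 0], 0],
    [[0, 0, 0], [0, 0, 0], 0],
    [[0, 0, 0], [0, 0, 0], 0]
  ]
}}

```text
t: 24.15
ee_pos: [0.445, -0.2148, 0.0482]
eef_rot: [[-0.078, 0.997, -0.001], [0.997, 0.078, -0.0], [-0.0, -0.001, -1.0]]
wrist_force: [-0.6, 0.4, -1.0]
grip_width: 0.89
gripper_force: 0.0
```

Request:
{"op": "step_arm", "data": {
  "plan": [
    [[0, 0, -0.02], [0, 0, 0], 0],
    [[0, 0, -0.03], [0, 0, 0], 0],
    [[0, 0, -0.03], [0, 0, 0], 0],
    [[0, 0, 0], [0, 0, 0], 0],
    [[0, 0, 0], [0, 0, 0], 0.26],
    [[0, 0, 0], [0, 0, 0], 0.26],
    [[0, 0, 0], [0, 0, 0], 0.26],
    [[0, 0, 0], [0, 0, 0], 0.26]
  ]
}}

```text
t: 25.15
ee_pos: [0.445, -0.2148, 0.1279]
eef_rot: [[-0.078, 0.997, -0.002], [0.997, 0.078, -0.0], [-0.0, -0.002, -1.0]]
wrist_force: [-0.3, 0.9, -0.3]
grip_width: 0.751
gripper_force: 0.0
```

```bash
python3 go.py .5775 -.0117 .11 3.4 8; python3 - <<'E'
from h import *
im,w=grab("top");cv2.imwrite("pics/top1.png",im);z=w[...,2]
m=(z>.07)&(w[...,0]<.5)&(w[...,0]>.39)&(w[...,1]<-.15)&(w[...,1]>-.4)
n,l,st,c=cv2.connectedComponentsWithStats(m.astype(np.uint8))
for i in range(1,n):
    if st[i,4]>80: p=w[l==i];print(np.round(np.nanmean(p,0),4),st[i,4])
E
```

```text
8 shift [0.0242, 0.0183, 0.0022] turn [-0.0003, 0.0, 0.0023] t 25.15
[ 0.4388 -0.1973  0.4778] 3449
```

View pics/top1.png

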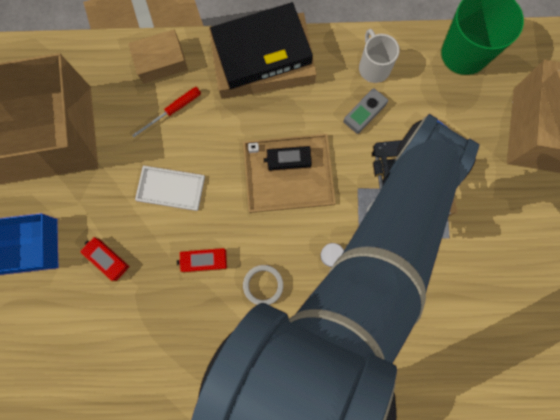

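The stock tray, around (290,174), now holds only the adapter at (289,157) and the jack. The arm hides the mat, so I'll check that later.

Request:
{"op": "step_arm", "data": {
  "plan": [
    [[0.0242, 0.0183, 0.002], [0, 0, 0.0023], 0.26],
    [[0.0242, 0.0183, 0.002], [0, 0, 0.0023], 0.26],
    [[0.0242, 0.0183, 0.002], [0, 0, 0.0023], 0.26],
    [[0.0242, 0.0183, 0.002], [0, 0, 0.0023], 0.26],
    [[0.0242, 0.0183, 0.002], [0, 0, 0.0023], 0.26],
    [[0.0242, 0.0183, 0.002], [0, 0, 0.0023], 0.26],
    [[0.0242, 0.0183, 0.002], [0, 0, 0.0023], 0.26],
    [[0.0242, 0.0183, 0.002], [0, 0, 0.0023], 0.26]
  ]
}}

```text
t: 26.2
ee_pos: [0.5781, -0.0105, 0.1119]
eef_rot: [[-0.06, 0.998, -0.001], [0.998, 0.06, -0.0], [-0.0, -0.001, -1.0]]
wrist_force: [0.6, -0.5, 0.4]
grip_width: 0.737
gripper_force: 0.0
```

Request:
{"op": "step_arm", "data": {
  "plan": [
    [[0, 0, 0], [0, 0, 0], 0.26],
    [[0, 0, 0.02], [0, 0, 0], 0.26],
    [[0, 0, 0.025], [0, 0, 0], 0.26],
    [[0, 0, 0.012], [0, 0, 0], 0.26],
    [[0, 0, 0], [0, 0, 0], 0.26],
    [[0, 0, 0], [0, 0, 0], 0.26],
    [[0, 0, 0], [0, 0, 0], 0.26],
    [[0, 0, 0], [0, 0, 0], 0.26]
  ]
}}

```text
t: 27.2
ee_pos: [0.5779, -0.0113, 0.0557]
eef_rot: [[-0.06, 0.998, -0.0], [0.998, 0.06, -0.0], [-0.0, -0.0, -1.0]]
wrist_force: [0.3, -0.1, 0.3]
grip_width: 0.738
gripper_force: 0.0
```

```bash
python3 go.py .5775 -.0117 .0175 3.4 4; python3 - <<'E'
from h import *
im,w=grab("wrist");cv2.imwrite("pics/wrist1.png",im)
E
```

```text
4 shift [-0.0001, -0.0001, 0.0095] turn [-0.0, 0.0, 0.0001] t 27.2
```

View pics/wrist1.png

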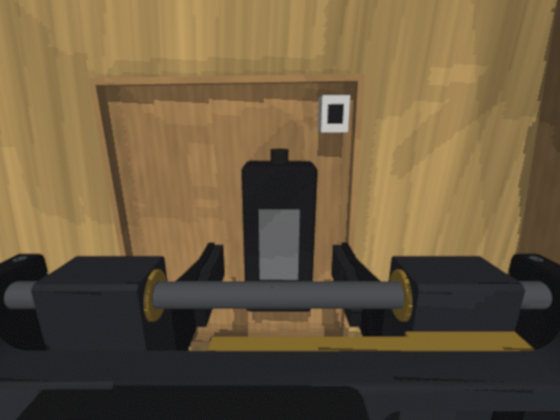

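The wrist view shows the adapter centred between the fingers, with its column near 280. I'll descend and grip.

Request:
{"op": "step_arm", "data": {
  "plan": [
    [[0, 0, 0.012], [0, 0, 0], 0.26],
    [[0, 0, 0.012], [0, 0, 0], 0.26],
    [[0, 0, 0.009], [0, 0, 0], 0.26],
    [[0, 0, 0.005], [0, 0, 0], 0.26],
    [[0, 0, 0], [0, 0, 0], 0.26],
    [[0, 0, 0], [0, 0, 0], 1],
    [[0, 0, 0], [0, 0, 0], 1],
    [[0, 0, 0], [0, 0, 0], 1]
  ],
  "grip_force": 35
}}

```text
t: 28.25
ee_pos: [0.578, -0.0114, 0.0175]
eef_rot: [[-0.06, 0.998, -0.0], [0.998, 0.06, -0.0], [-0.0, -0.0, -1.0]]
wrist_force: [0.6, 0.1, 0.4]
grip_width: 0.55
gripper_force: 35.0
```

Request:
{"op": "step_arm", "data": {
  "plan": [
    [[0, 0, 0], [0, 0, 0], 1],
    [[0, 0, 0], [0, 0, 0], 1],
    [[0, 0, -0.01], [0, 0, 0], 1],
    [[0, 0, -0.02], [0, 0, 0], 1],
    [[0, 0, -0.03], [0, 0, 0], 1],
    [[0, 0, -0.02], [0, 0, 0], 1],
    [[0, 0, -0.01], [0, 0, 0], 1],
    [[0, 0, 0], [0, 0, 0], 1]
  ]
}}

```text
t: 29.25
ee_pos: [0.5779, -0.0113, 0.108]
eef_rot: [[-0.06, 0.998, 0.0], [0.998, 0.06, 0.0], [0.0, 0.0, -1.0]]
wrist_force: [-0.7, 0.4, -3.0]
grip_width: 0.549
gripper_force: 35.0
```

```bash
python3 go.py .5165 .271 .107 -10.2 12
python3 - <<'E'
from h import *
im,w=grab("top");hsv=cv2.cvtColor(im,cv2.COLOR_BGR2HSV)
m=((hsv[...,1]<70)&(hsv[...,2]>110))[150:225,125:220].astype(np.uint8);n,l,st,c=cv2.connectedComponentsWithStats(m)
for i in range(1,n):
  if st[i,4]>500:
    p=w[150:225,125:220][l==i];p=p[~np.isnan(p[:,0])]
    r=cv2.minAreaRect((p[:,:2]*1000).astype(np.float32));print(r,len(p))
    f=p[p[:,2]<.006];r=cv2.minAreaRect((f[:,:2]*1000).astype(np.float32));print('floor',r,f.mean(0))
    g=p[p[:,2]>.008];print('rim',len(g));r=cv2.minAreaRect((g[:,:2]*1000).astype(np.float32));print(r)
E
```

```text
12 shift [0.0233, -0.0063, 0.0001] turn [0.0, -0.0, 0.0198] t 29.25
((468.4649658203125, 198.86199951171875), (355.29248046875, 132.44400024414062), 58.61232376098633) 2113
floor ((517.6841430664062, 282.48583984375), (144.30918884277344, 92.30033111572266), 78.94602966308594) [0.51912154 0.28524302 0.00203126]
rim 407
((465.2019958496094, 197.64285278320312), (349.8121337890625, 128.1429901123047), 58.61232376098633)
```

Request:
{"op": "step_arm", "data": {
  "plan": [
    [[0.0233, -0.0063, 0], [0, 0, 0.0198], 1],
    [[0.0233, -0.0063, 0], [0, 0, 0.0198], 1],
    [[0.0233, -0.0063, 0], [0, 0, 0.0198], 1],
    [[0.0233, -0.0063, 0], [0, 0, 0.0198], 1],
    [[0.0233, -0.0063, 0], [0, 0, 0.0198], 1],
    [[0.0233, -0.0063, 0], [0, 0, 0.0198], 1],
    [[0.0233, -0.0063, 0], [0, 0, 0.0198], 1],
    [[0.0233, -0.0063, 0], [0, 0, 0.0198], 1]
  ]
}}

```text
t: 30.3
ee_pos: [0.528, 0.1757, 0.1061]
eef_rot: [[0.099, 0.995, -0.003], [0.995, -0.099, -0.001], [-0.002, -0.003, -1.0]]
wrist_force: [-0.2, 0.2, -2.4]
grip_width: 0.546
gripper_force: 35.0
```

Request:
{"op": "step_arm", "data": {
  "plan": [
    [[0.0233, -0.0063, 0], [0, 0, 0.0198], 1],
    [[0.0233, -0.0063, 0], [0, 0, 0.0198], 1],
    [[0.0233, -0.0063, 0], [0, 0, 0.0198], 1],
    [[0.0233, -0.0063, 0], [0, 0, 0.0198], 1],
    [[0, 0, 0], [0, 0, 0], 1],
    [[0, 0, 0], [0, 0, 0], 1],
    [[0, 0, 0], [0, 0, 0], 1],
    [[0, 0, 0], [0, 0, 0], 1]
  ]
}}

```text
t: 31.3
ee_pos: [0.5162, 0.2699, 0.1071]
eef_rot: [[0.178, 0.984, -0.001], [0.984, -0.178, -0.0], [-0.001, -0.001, -1.0]]
wrist_force: [0.3, -0.0, -2.0]
grip_width: 0.549
gripper_force: 35.0
```

```bash
python3 go.py .5165 .271 .0178 -10.2 8; python3 - <<'E'
from h import *
im,w=grab("wrist");cv2.imwrite("pics/wrist2.png",im);np.save("w2.npy",w)
E
```

```text
8 shift [0.0001, 0.0, 0.0112] turn [-0.0001, 0.0001, -0.0002] t 31.3
```

View pics/wrist2.png

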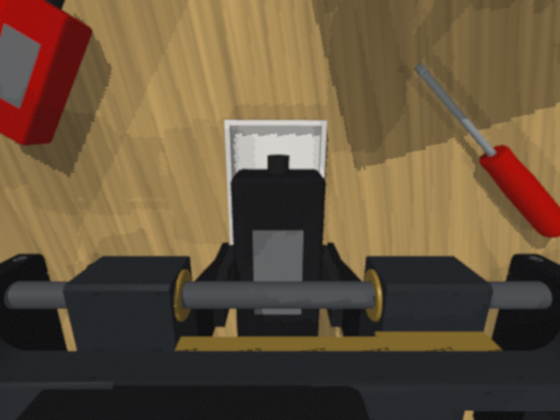

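The packing tray's far edge runs from (225,122) to (326,122), parallel to the adapter. I'll check its centre against the tool.

```bash
python3 - <<'E'
from h import *
P=imaging.camera_params("wrist");K=np.array(P["intrinsics"]);T=np.array(P["T"]);s=status.sense();R=s["eef_rot"]
for u,v in((225,121.5),(326.5,121.5),(229,230)):
    d=T[:3,:3]@np.linalg.solve(K,[u,v,1]);p=T[:3,3]+d*(.012-T[2,3])/d[2];print(np.round(p*1e3,1),'tool',np.round(R.T@(p-s["ee_pos"])*1e3,1))
E
```

```text
[487.1 354.7  12. ] tool [ 78.  -43.5  95.2]
[570.3 339.6  12. ] tool [78.1 41.  95.1]
[468.8 260.2  12. ] tool [-18.2 -44.7  95.2]
```

Request:
{"op": "step_arm", "data": {
  "plan": [
    [[0, -0.0005, 0.02], [0, 0, 0], 1],
    [[0, -0.0005, 0.025], [0, 0, 0], 1],
    [[0, -0.0005, 0.02], [0, 0, 0], 1],
    [[0, 0, 0.012], [0, 0, 0], 1],
    [[0, 0, 0.006], [0, 0, 0], 1],
    [[0, 0, 0.003], [0, 0, 0], 1],
    [[0, 0, 0], [0, 0, 0], 1],
    [[0, 0, 0], [0, 0, 0], 1]
  ]
}}

```text
t: 32.35
ee_pos: [0.5148, 0.2713, 0.0217]
eef_rot: [[0.177, 0.984, -0.0], [0.984, -0.177, 0.0], [0.0, -0.0, -1.0]]
wrist_force: [-0.1, 0.2, -1.8]
grip_width: 0.55
gripper_force: 35.0
```

Request:
{"op": "step_arm", "data": {
  "plan": [
    [[0, 0, 0.002], [0, 0, 0], 1],
    [[0, 0, 0.002], [0, 0, 0], 1],
    [[0, 0, 0], [0, 0, 0], 1],
    [[0, 0, 0], [0, 0, 0], 0.33],
    [[0, 0, 0], [0, 0, 0], 0.33],
    [[0, 0, 0], [0, 0, 0], 0.33],
    [[0, 0, -0.01], [0, 0, 0], 0.33],
    [[0, 0, -0.02], [0, 0, 0], 0.33]
  ]
}}

```text
t: 33.35
ee_pos: [0.5141, 0.2709, 0.0477]
eef_rot: [[0.177, 0.984, -0.002], [0.984, -0.177, -0.001], [-0.001, -0.002, -1.0]]
wrist_force: [0.7, -0.0, 0.5]
grip_width: 0.667
gripper_force: 0.0
```

Request:
{"op": "step_arm", "data": {
  "plan": [
    [[0, 0, -0.03], [0, 0, 0], 0.33],
    [[0, 0, -0.04], [0, 0, 0], 0.2],
    [[0, 0, -0.03], [0, 0, 0], 0],
    [[0, 0, 0], [0, 0, 0], 0],
    [[0, 0, 0], [0, 0, 0], 0],
    [[0, 0, 0], [0, 0, 0], 0],
    [[0, 0, 0], [0, 0, 0], 0],
    [[0, 0, 0], [0, 0, 0], 0]
  ]
}}

```text
t: 34.35
ee_pos: [0.5144, 0.271, 0.1466]
eef_rot: [[0.177, 0.984, -0.002], [0.984, -0.177, -0.001], [-0.001, -0.002, -1.0]]
wrist_force: [-1.0, -0.5, -0.4]
grip_width: 1.002
gripper_force: 0.0
```

```bash
python3 go.py .445 -.2148 .15 4.4 13; python3 - <<'E'
from h import *
im,w=grab("top");im2,_=grab("wrist");cv2.imwrite("pics/chk.png",np.hstack([cv2.resize(im[140:260,100:460],(480,160)),im2[::2,::2]][:1]+[cv2.resize(im2,(213,160))]));z=w[...,2]
m=(z>.07)&(z<.11)&(w[...,0]<.5)&(w[...,0]>.39)&(w[...,1]<-.15)&(w[...,1]>-.4)
n,l,st,c=cv2.connectedComponentsWithStats(m.astype(np.uint8))
for i in range(1,n):
    if st[i,4]>80:
        p=w[l==i];p=p[p[:,2]>.076];r=cv2.minAreaRect((p[:,:2]*1000).astype(np.float32));print(np.round(r[0],1),np.round(r[1],1),round(r[2],1),np.nanmedian(p[:,2]))
E
```

```text
13 shift [-0.0377, -0.0031, -0.0002] turn [-0.0001, 0.0001, -0.0196] t 34.35
[ 442.7 -345.2] [45.2 44.9] 8.5 0.09325170131055338
[ 444.6 -214.1] [44.4 44.3] 22.1 0.08287404602238102
[ 443.5 -278.8] [40.3 40.3] 23.5 0.08635608781810966
```

View pics/chk.png

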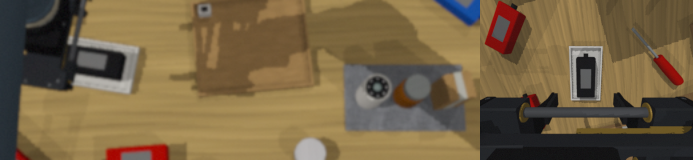

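The adapter lies flat in the packing tray, and all three stand upright on the mat: camera (376,90), jar (410,90) and carton (450,90) in the crop. Next I'll return them, camera first.

Request:
{"op": "step_arm", "data": {
  "plan": [
    [[-0.0377, -0.0031, 0], [0, 0, -0.0196], 0],
    [[-0.0377, -0.0031, 0], [0, 0, -0.0196], 0],
    [[-0.0377, -0.0031, 0], [0, 0, -0.0196], 0],
    [[-0.0377, -0.0031, 0], [0, 0, -0.0196], 0],
    [[-0.0377, -0.0031, 0], [0, 0, -0.0196], 0],
    [[-0.0377, -0.0031, 0], [0, 0, -0.0196], 0],
    [[-0.0377, -0.0031, 0], [0, 0, -0.0196], 0],
    [[-0.0377, -0.0031, 0], [0, 0, -0.0196], 0]
  ]
}}

```text
t: 35.45
ee_pos: [0.4569, -0.0268, 0.1474]
eef_rot: [[0.02, 1.0, -0.001], [1.0, -0.02, -0.0], [-0.0, -0.001, -1.0]]
wrist_force: [0.9, 0.2, 0.1]
grip_width: 0.998
gripper_force: 0.0
```

Request:
{"op": "step_arm", "data": {
  "plan": [
    [[-0.0377, -0.0031, 0], [0, 0, -0.0196], 0],
    [[-0.0377, -0.0031, 0], [0, 0, -0.0196], 0],
    [[-0.0377, -0.0031, 0], [0, 0, -0.0196], 0],
    [[-0.0377, -0.0031, 0], [0, 0, -0.0196], 0],
    [[-0.0377, -0.0031, 0], [0, 0, -0.0196], 0],
    [[0, 0, 0], [0, 0, 0], 0],
    [[0, 0, 0], [0, 0, 0], 0],
    [[0, 0, 0], [0, 0, 0], 0]
  ]
}}

```text
t: 36.45
ee_pos: [0.4452, -0.213, 0.1472]
eef_rot: [[-0.079, 0.997, -0.002], [0.997, 0.079, 0.0], [0.001, -0.001, -1.0]]
wrist_force: [0.2, 0.5, -0.1]
grip_width: 0.998
gripper_force: 0.0
```

```bash
python3 go.py .445 -.2148 .0492 4.4 5
```

```text
5 shift [-0.0004, -0.0001, 0.0196] turn [-0.0003, -0.0001, 0.0004] t 36.45
```

Request:
{"op": "step_arm", "data": {
  "plan": [
    [[-0.0004, 0, 0.022], [0, 0, 0], 0],
    [[-0.0004, 0, 0.03], [0, 0, 0], 0],
    [[-0.0004, 0, 0.026], [0, 0, 0], 0],
    [[-0.0004, 0, 0.013], [0, 0, 0], 0],
    [[-0.0004, 0, 0.006], [0, 0, 0], 0],
    [[0, 0, 0], [0, 0, 0], 0],
    [[0, 0, 0], [0, 0, 0], 0],
    [[0, 0, 0], [0, 0, 0], 1]
  ],
  "grip_force": 20
}}

```text
t: 37.45
ee_pos: [0.4455, -0.2164, 0.0509]
eef_rot: [[-0.077, 0.997, 0.0], [0.997, 0.077, -0.0], [-0.0, 0.0, -1.0]]
wrist_force: [0.1, -0.5, -0.1]
grip_width: 0.948
gripper_force: 0.0
```

Request:
{"op": "step_arm", "data": {
  "plan": [
    [[0, 0, 0], [0, 0, 0], 1],
    [[0, 0, 0], [0, 0, 0], 1],
    [[0, 0, 0], [0, 0, 0], 1],
    [[0, 0, 0], [0, 0, 0], 1],
    [[0, 0, 0], [0, 0, 0], 1],
    [[0, 0, 0], [0, 0, 0], 1],
    [[0, 0, 0], [0, 0, 0], 1],
    [[0, 0, 0], [0, 0, 0], 1]
  ]
}}

```text
t: 38.45
ee_pos: [0.4452, -0.2164, 0.0504]
eef_rot: [[-0.077, 0.997, -0.001], [0.997, 0.077, -0.0], [-0.0, -0.001, -1.0]]
wrist_force: [1.3, -0.2, 0.2]
grip_width: 0.522
gripper_force: 19.9
```

Request:
{"op": "step_arm", "data": {
  "plan": [
    [[0, 0, -0.01], [0, 0, 0], 1],
    [[0, 0, -0.02], [0, 0, 0], 1],
    [[0, 0, -0.025], [0, 0, 0], 1],
    [[0, 0, -0.025], [0, 0, 0], 1],
    [[0, 0, -0.015], [0, 0, 0], 1],
    [[0, 0, -0.005], [0, 0, 0], 1],
    [[0, 0, 0], [0, 0, 0], 1],
    [[0, 0, 0], [0, 0, 0], 1]
  ]
}}

```text
t: 39.45
ee_pos: [0.4446, -0.216, 0.1496]
eef_rot: [[-0.077, 0.997, -0.003], [0.997, 0.077, 0.0], [0.0, -0.003, -1.0]]
wrist_force: [0.6, -0.7, -1.8]
grip_width: 0.52
gripper_force: 19.9
```

```bash
python3 go.py .515 .0475 .148 4.4 8
```

```text
8 shift [0.0322, 0.0113, 0.0002] turn [-0.0004, -0.0, 0.0] t 39.45
```

Request:
{"op": "step_arm", "data": {
  "plan": [
    [[0.02, 0.007, 0], [-0.0004, 0, 0], 1],
    [[0.036, 0.0127, 0], [-0.0004, 0, 0], 1],
    [[0.036, 0.0127, 0], [-0.0004, 0, 0], 1],
    [[0.036, 0.0127, 0], [-0.0004, 0, 0], 1],
    [[0.036, 0.0127, 0], [-0.0004, 0, 0], 1],
    [[0.036, 0.0127, 0], [-0.0004, 0, 0], 1],
    [[0.036, 0.0127, 0], [-0.0004, 0, 0], 1],
    [[0.02, 0.007, 0], [0, 0, 0], 1]
  ]
}}

```text
t: 40.45
ee_pos: [0.5153, 0.0479, 0.1495]
eef_rot: [[-0.079, 0.997, 0.0], [0.997, 0.079, -0.0], [-0.0, 0.0, -1.0]]
wrist_force: [0.1, -0.3, -1.8]
grip_width: 0.526
gripper_force: 19.9
```

Request:
{"op": "step_arm", "data": {
  "plan": [
    [[0, 0, 0], [0, 0, 0], 1],
    [[0, 0, 0.02], [0, 0, 0], 1],
    [[0, 0, 0.03], [0, 0, 0], 1],
    [[0, 0, 0.025], [0, 0, 0], 1],
    [[0, 0, 0.012], [0, 0, 0], 1],
    [[0, 0, 0.004], [0, 0, 0], 1],
    [[0, 0, 0], [0, 0, 0], 1],
    [[0, 0, 0], [0, 0, 0], 1]
  ]
}}

```text
t: 41.45
ee_pos: [0.5162, 0.0458, 0.0601]
eef_rot: [[-0.077, 0.997, 0.003], [0.997, 0.077, 0.0], [0.0, 0.003, -1.0]]
wrist_force: [0.6, -0.1, -1.8]
grip_width: 0.524
gripper_force: 19.9
```

```bash
python3 go.py .515 .0459 .0517 4.4 3
```

```text
3 shift [0.0001, -0.0004, 0.0028] turn [0.0011, -0.0, -0.0] t 41.45
```

Request:
{"op": "step_arm", "data": {
  "plan": [
    [[0, -0.0004, 0.004], [0.001, 0, 0], 1],
    [[0, -0.0004, 0.003], [0.001, 0, 0], 1],
    [[0, -0.0003, 0.001], [0, 0, 0], 1],
    [[0, 0, 0], [0, 0, 0], 1],
    [[0, 0, 0], [0, 0, 0], 0],
    [[0, 0, 0], [0, 0, 0], 0],
    [[0, 0, 0], [0, 0, 0], 0],
    [[0, 0, 0], [0, 0, 0], 0]
  ]
}}

```text
t: 42.45
ee_pos: [0.5145, 0.0458, 0.0513]
eef_rot: [[-0.077, 0.997, -0.0], [0.997, 0.077, -0.0], [-0.0, -0.0, -1.0]]
wrist_force: [-0.5, 0.6, -0.2]
grip_width: 0.888
gripper_force: 0.0
```

Request:
{"op": "step_arm", "data": {
  "plan": [
    [[0, 0, -0.02], [0, 0, 0], 0],
    [[0, 0, -0.03], [0, 0, 0], 0],
    [[0, 0, -0.03], [0, 0, 0], 0],
    [[0, 0, -0.01], [0, 0, 0], 0],
    [[0, 0, 0], [0, 0, 0], 0],
    [[0, 0, 0], [0, 0, 0], 0],
    [[0, 0, 0], [0, 0, 0], 0],
    [[0, 0, 0], [0, 0, 0], 0]
  ]
}}

```text
t: 43.45
ee_pos: [0.5142, 0.0457, 0.1407]
eef_rot: [[-0.077, 0.997, -0.002], [0.997, 0.077, -0.001], [-0.001, -0.002, -1.0]]
wrist_force: [0.8, -0.2, -0.0]
grip_width: 1.002
gripper_force: 0.0
```

```bash
python3 go.py .4454 -.2798 .14 4.4 9
```

```text
9 shift [-0.0355, -0.0104, 0.0001] turn [-0.0002, 0.0001, 0.0] t 43.45
```

Next is the jar. Its lid grip is at (0.4454, -0.2798, 0.061).

Request:
{"op": "step_arm", "data": {
  "plan": [
    [[-0.04, -0.0117, 0], [-0.0002, 0, 0], 0],
    [[-0.04, -0.0117, 0], [-0.0002, 0, 0], 0],
    [[-0.04, -0.0117, 0], [-0.0002, 0, 0], 0],
    [[-0.04, -0.0117, 0], [-0.0002, 0, 0], 0],
    [[-0.04, -0.0117, 0], [-0.0002, 0, 0], 0],
    [[-0.04, -0.0117, 0], [-0.0002, 0, 0], 0],
    [[-0.04, -0.0117, 0], [-0.0002, 0, 0], 0],
    [[-0.0395, -0.0117, 0], [-0.0002, 0, 0], 0]
  ]
}}

```text
t: 44.45
ee_pos: [0.4454, -0.2812, 0.1411]
eef_rot: [[-0.077, 0.997, 0.001], [0.997, 0.077, -0.0], [-0.0, 0.001, -1.0]]
wrist_force: [0.6, -0.9, -0.2]
grip_width: 0.997
gripper_force: 0.0
```

Request:
{"op": "step_arm", "data": {
  "plan": [
    [[0, 0, 0], [0, 0, 0], 0],
    [[0, 0, 0.02], [0, 0, 0], 0],
    [[0, 0, 0.03], [0, 0, 0], 0],
    [[0, 0, 0.019], [0, 0, 0], 0],
    [[0, 0, 0.006], [0, 0, 0], 0],
    [[0, 0, 0], [0, 0, 0], 0],
    [[0, 0, 0], [0, 0, 0], 0],
    [[0, 0, 0], [0, 0, 0], 0]
  ]
}}

```text
t: 45.45
ee_pos: [0.4463, -0.2802, 0.0671]
eef_rot: [[-0.077, 0.997, 0.003], [0.997, 0.077, -0.001], [-0.001, 0.003, -1.0]]
wrist_force: [-0.5, -1.3, -0.6]
grip_width: 1.0
gripper_force: 0.0
```

```bash
python3 go.py .4454 -.2798 .061 4.4 2
```

```text
2 shift [0.0002, -0.0005, 0.003] turn [0.0013, 0.0004, 0.0001] t 45.45
```

Request:
{"op": "step_arm", "data": {
  "plan": [
    [[0.0002, -0.0005, 0.003], [0.001, 0, 0], 0],
    [[0.0002, -0.0005, 0.003], [0.001, 0, 0], 0],
    [[0, 0, 0], [0, 0, 0], 1],
    [[0, 0, 0], [0, 0, 0], 1],
    [[0, 0, 0], [0, 0, 0], 1],
    [[0, 0, 0], [0, 0, 0], 1],
    [[0, 0, 0], [0, 0, 0], 1],
    [[0, 0, 0], [0, 0, 0], 1]
  ]
}}

```text
t: 46.45
ee_pos: [0.445, -0.2796, 0.0604]
eef_rot: [[-0.077, 0.997, -0.0], [0.997, 0.077, -0.0], [-0.0, -0.0, -1.0]]
wrist_force: [0.2, -0.2, -0.0]
grip_width: 0.472
gripper_force: 19.3
```

Request:
{"op": "step_arm", "data": {
  "plan": [
    [[0, 0, 0], [0, 0, 0], 1],
    [[0, 0, -0.01], [0, 0, 0], 1],
    [[0, 0, -0.025], [0, 0, 0], 1],
    [[0, 0, -0.03], [0, 0, 0], 1],
    [[0, 0, -0.03], [0, 0, 0], 1],
    [[0, 0, -0.02], [0, 0, 0], 1],
    [[0, 0, -0.005], [0, 0, 0], 1],
    [[0, 0, 0], [0, 0, 0], 1]
  ]
}}

```text
t: 47.45
ee_pos: [0.4446, -0.2793, 0.1802]
eef_rot: [[-0.077, 0.997, -0.001], [0.997, 0.077, 0.0], [0.0, -0.001, -1.0]]
wrist_force: [-0.7, 0.0, -1.7]
grip_width: 0.474
gripper_force: 19.3
```

```bash
python3 go.py .5195 -.0112 .18 4.4 8
```

```text
8 shift [0.0327, 0.0119, 0.0] turn [-0.0001, -0.0, 0.0] t 47.45
```

Request:
{"op": "step_arm", "data": {
  "plan": [
    [[0.02, 0.0072, 0], [0, 0, 0], 1],
    [[0.0368, 0.0134, 0], [0, 0, 0], 1],
    [[0.0368, 0.0134, 0], [0, 0, 0], 1],
    [[0.0368, 0.0134, 0], [0, 0, 0], 1],
    [[0.0368, 0.0134, 0], [0, 0, 0], 1],
    [[0.0368, 0.0134, 0], [0, 0, 0], 1],
    [[0.0368, 0.0134, 0], [0, 0, 0], 1],
    [[0.02, 0.0072, 0], [0, 0, 0], 1]
  ]
}}

```text
t: 48.45
ee_pos: [0.519, -0.0097, 0.1788]
eef_rot: [[-0.08, 0.997, -0.003], [0.997, 0.08, -0.0], [-0.0, -0.003, -1.0]]
wrist_force: [-0.0, -0.8, -1.6]
grip_width: 0.475
gripper_force: 19.4
```

Request:
{"op": "step_arm", "data": {
  "plan": [
    [[0, 0, 0], [0, 0, 0], 1],
    [[0, 0, 0.02], [0, 0, 0], 1],
    [[0, 0, 0.035], [0, 0, 0], 1],
    [[0, 0, 0.035], [0, 0, 0], 1],
    [[0, 0, 0.016], [0, 0, 0], 1],
    [[0, 0, 0.006], [0, 0, 0], 1],
    [[0, 0, 0], [0, 0, 0], 1],
    [[0, 0, 0], [0, 0, 0], 1]
  ]
}}

```text
t: 49.45
ee_pos: [0.5202, -0.0124, 0.0692]
eef_rot: [[-0.077, 0.997, 0.001], [0.997, 0.077, 0.0], [-0.0, 0.001, -1.0]]
wrist_force: [0.7, -0.3, -2.2]
grip_width: 0.469
gripper_force: 19.4
```

```bash
python3 go.py .5195 -.0111 .0617 4.4 3
```

```text
3 shift [0.0005, -0.0002, 0.0025] turn [0.0004, 0.0, 0.0] t 49.45
```

Then I'll release, rise and turn towards the carton's yaw.

Request:
{"op": "step_arm", "data": {
  "plan": [
    [[0.0004, -0.0002, 0.003], [0.0004, 0, 0], 1],
    [[0.0004, -0.0002, 0.003], [0.0004, 0, 0], 1],
    [[0.0004, -0.0002, 0.0015], [0, 0, 0], 1],
    [[0, 0, 0], [0, 0, 0], 1],
    [[0, 0, 0], [0, 0, 0], 0],
    [[0, 0, 0], [0, 0, 0], 0],
    [[0, 0, 0], [0, 0, 0], 0],
    [[0, 0, 0], [0, 0, 0], 0]
  ]
}}

```text
t: 50.45
ee_pos: [0.5186, -0.0112, 0.0606]
eef_rot: [[-0.077, 0.997, -0.002], [0.997, 0.077, -0.0], [-0.0, -0.002, -1.0]]
wrist_force: [0.3, -0.4, 1.1]
grip_width: 0.843
gripper_force: 0.0
```

Request:
{"op": "step_arm", "data": {
  "plan": [
    [[0, 0, -0.02], [0, 0, 0], 0],
    [[0, 0, -0.03], [0, 0, 0], 0],
    [[0, 0, -0.03], [0, 0, 0], 0],
    [[0, 0, 0], [0, 0, 0], 0],
    [[0, 0, 0], [0, 0, 0], 0],
    [[0, 0, 0], [0, 0, 0], 0],
    [[0, 0, 0], [0, 0, 0], 0],
    [[0, 0, 0], [0, 0, 0], 0]
  ]
}}

```text
t: 51.45
ee_pos: [0.5185, -0.0112, 0.1403]
eef_rot: [[-0.077, 0.997, -0.002], [0.997, 0.077, -0.001], [-0.0, -0.002, -1.0]]
wrist_force: [0.1, 0.5, -0.1]
grip_width: 0.995
gripper_force: 0.0
```

```bash
python3 go.py .4444 -.3453 .14 8.7 8
```

```text
8 shift [-0.0405, -0.0138, 0.0001] turn [-0.0003, 0.0, -0.0094] t 51.45
```

Request:
{"op": "step_arm", "data": {
  "plan": [
    [[-0.0405, -0.0138, 0], [-0.0003, 0, -0.0094], 0],
    [[-0.0405, -0.0138, 0], [-0.0003, 0, -0.0094], 0],
    [[-0.0405, -0.0138, 0], [-0.0003, 0, -0.0094], 0],
    [[-0.0405, -0.0138, 0], [-0.0003, 0, -0.0094], 0],
    [[-0.0405, -0.0138, 0], [-0.0003, 0, -0.0094], 0],
    [[-0.0405, -0.0138, 0], [-0.0003, 0, -0.0094], 0],
    [[-0.0405, -0.0138, 0], [-0.0003, 0, -0.0094], 0],
    [[-0.0405, -0.0138, 0], [-0.0003, 0, -0.0094], 0]
  ]
}}

```text
t: 52.45
ee_pos: [0.4442, -0.3465, 0.1407]
eef_rot: [[-0.152, 0.988, 0.001], [0.988, 0.152, 0.0], [0.0, 0.001, -1.0]]
wrist_force: [1.2, -0.3, 0.7]
grip_width: 1.001
gripper_force: 0.0
```

Request:
{"op": "step_arm", "data": {
  "plan": [
    [[0, 0, 0], [0, 0, 0], 0],
    [[0, 0, 0.02], [0, 0, 0], 0],
    [[0, 0, 0.03], [0, 0, 0], 0],
    [[0, 0, 0.025], [0, 0, 0], 0],
    [[0, 0, 0.01], [0, 0, 0], 0],
    [[0, 0, 0.001], [0, 0, 0], 0],
    [[0, 0, 0], [0, 0, 0], 0],
    [[0, 0, 0], [0, 0, 0], 0]
  ]
}}

```text
t: 53.45
ee_pos: [0.4452, -0.3455, 0.0557]
eef_rot: [[-0.152, 0.988, 0.002], [0.988, 0.152, -0.001], [-0.001, 0.002, -1.0]]
wrist_force: [0.7, -0.1, 1.3]
grip_width: 0.999
gripper_force: 0.0
```

```bash
python3 go.py .4444 -.3453 .052 8.7 2
```

```text
2 shift [0.0002, -0.0004, 0.0019] turn [0.0011, 0.0006, 0.0002] t 53.45
```

Request:
{"op": "step_arm", "data": {
  "plan": [
    [[0.0002, -0.0004, 0.002], [0.001, 0, 0], 0],
    [[0, -0.0004, 0.002], [0.001, 0, 0], 0],
    [[0, 0, 0], [0, 0, 0], 1],
    [[0, 0, 0], [0, 0, 0], 1],
    [[0, 0, 0], [0, 0, 0], 1],
    [[0, 0, 0], [0, 0, 0], 1],
    [[0, 0, 0], [0, 0, 0], 1],
    [[0, 0, 0], [0, 0, 0], 1]
  ]
}}

```text
t: 54.45
ee_pos: [0.4439, -0.3451, 0.0508]
eef_rot: [[-0.152, 0.988, -0.001], [0.988, 0.152, -0.0], [-0.0, -0.001, -1.0]]
wrist_force: [-0.4, -0.5, 0.2]
grip_width: 0.504
gripper_force: 20.0
```

Request:
{"op": "step_arm", "data": {
  "plan": [
    [[0, 0, 0], [0, 0, 0], 1],
    [[0, 0, -0.01], [0, 0, 0], 1],
    [[0, 0, -0.025], [0, 0, 0], 1],
    [[0, 0, -0.03], [0, 0, 0], 1],
    [[0, 0, -0.03], [0, 0, 0], 1],
    [[0, 0, -0.02], [0, 0, 0], 1],
    [[0, 0, -0.005], [0, 0, 0], 1],
    [[0, 0, 0], [0, 0, 0], 1]
  ]
}}

```text
t: 55.45
ee_pos: [0.4438, -0.3448, 0.1707]
eef_rot: [[-0.152, 0.988, -0.001], [0.988, 0.152, 0.0], [0.0, -0.001, -1.0]]
wrist_force: [0.5, 0.1, -2.3]
grip_width: 0.503
gripper_force: 20.0
```

```bash
python3 go.py .524 -.0709 .171 8.7 8
```

```text
8 shift [0.0323, 0.0151, -0.0] turn [-0.0002, -0.0, 0.0001] t 55.45
```

Request:
{"op": "step_arm", "data": {
  "plan": [
    [[0.02, 0.0094, 0], [0, 0, 0], 1],
    [[0.0364, 0.017, 0], [0, 0, 0], 1],
    [[0.0364, 0.017, 0], [0, 0, 0], 1],
    [[0.0364, 0.017, 0], [0, 0, 0], 1],
    [[0.0364, 0.017, 0], [0, 0, 0], 1],
    [[0.0364, 0.017, 0], [0, 0, 0], 1],
    [[0.0364, 0.017, 0], [0, 0, 0], 1],
    [[0.02, 0.0094, 0], [0, 0, 0], 1]
  ]
}}

```text
t: 56.45
ee_pos: [0.5239, -0.0686, 0.1693]
eef_rot: [[-0.155, 0.988, -0.004], [0.988, 0.155, 0.0], [0.001, -0.004, -1.0]]
wrist_force: [-0.0, 0.9, -0.9]
grip_width: 0.504
gripper_force: 20.0
```

Request:
{"op": "step_arm", "data": {
  "plan": [
    [[0, 0, 0], [0, 0, 0], 1],
    [[0, 0, 0.02], [0, 0, 0], 1],
    [[0, 0, 0.035], [0, 0, 0], 1],
    [[0, 0, 0.035], [0, 0, 0], 1],
    [[0, 0, 0.016], [0, 0, 0], 1],
    [[0, 0, 0.006], [0, 0, 0], 1],
    [[0, 0, 0], [0, 0, 0], 1],
    [[0, 0, 0], [0, 0, 0], 1]
  ]
}}

```text
t: 57.45
ee_pos: [0.5249, -0.0716, 0.0597]
eef_rot: [[-0.151, 0.988, 0.001], [0.988, 0.151, -0.0], [-0.0, 0.001, -1.0]]
wrist_force: [0.1, 0.1, -2.7]
grip_width: 0.505
gripper_force: 20.0
```

```bash
python3 go.py .5245 -.0708 .0521 8.7 3
```

```text
3 shift [0.0003, -0.0001, 0.0025] turn [0.0003, 0.0001, 0.0] t 57.45
```

Request:
{"op": "step_arm", "data": {
  "plan": [
    [[0.0003, 0, 0.003], [0, 0, 0], 1],
    [[0.0002, 0, 0.003], [0, 0, 0], 1],
    [[0, 0, 0.0015], [0, 0, 0], 1],
    [[0, 0, 0], [0, 0, 0], 1],
    [[0, 0, 0], [0, 0, 0], 0],
    [[0, 0, 0], [0, 0, 0], 0],
    [[0, 0, 0], [0, 0, 0], 0],
    [[0, 0, 0], [0, 0, 0], 0]
  ]
}}

```text
t: 58.45
ee_pos: [0.524, -0.0709, 0.0511]
eef_rot: [[-0.152, 0.988, -0.001], [0.988, 0.152, -0.0], [-0.0, -0.001, -1.0]]
wrist_force: [0.1, -0.2, -0.5]
grip_width: 0.875
gripper_force: 0.0
```

Request:
{"op": "step_arm", "data": {
  "plan": [
    [[0, 0, -0.02], [0, 0, 0], 0],
    [[0, 0, -0.03], [0, 0, 0], 0],
    [[0, 0, -0.03], [0, 0, 0], 0],
    [[0, 0, -0.04], [0, 0, 0], 0],
    [[0, 0, -0.04], [0, 0, 0], 0],
    [[0, 0, -0.03], [0, 0, 0], 0],
    [[0, 0, 0], [0, 0, 0], 0],
    [[0, 0, 0], [0, 0, 0], 0]
  ]
}}

```text
t: 59.45
ee_pos: [0.5235, -0.0706, 0.2403]
eef_rot: [[-0.152, 0.988, -0.003], [0.988, 0.152, -0.0], [0.0, -0.003, -1.0]]
wrist_force: [0.5, 0.7, -0.5]
grip_width: 0.999
gripper_force: 0.0
```

Request:
{"op": "step_arm", "data": {
  "plan": [
    [[-0.035, -0.01, 0], [0, 0, 0], 0],
    [[-0.035, -0.01, 0], [0, 0, 0], 0],
    [[-0.035, -0.01, 0], [0, 0, 0], 0],
    [[-0.035, -0.01, 0], [0, 0, 0], 0],
    [[-0.035, -0.01, 0], [0, 0, 0], 0],
    [[-0.035, -0.01, 0], [0, 0, 0], 0],
    [[-0.035, -0.01, 0], [0, 0, 0], 0],
    [[-0.035, -0.01, 0], [0, 0, 0], 0]
  ]
}}

```text
t: 60.45
ee_pos: [0.4867, -0.3602, 0.2393]
eef_rot: [[-0.151, 0.988, -0.004], [0.988, 0.151, 0.001], [0.002, -0.004, -1.0]]
wrist_force: [0.2, 0.5, -0.7]
grip_width: 1.004
gripper_force: 0.0
```

```bash
python3 - <<'E'
from h import *
im,w=grab("top");cv2.imwrite("pics/end.png",im);z=w[...,2]
def box(n,m,roi):
    M=np.zeros(m.shape,bool);x0,x1,y0,y1=roi;M[y0:y1,x0:x1]=m[y0:y1,x0:x1]
    p=w[M]
    if len(p)<20:print(n,'none');return
    r=cv2.minAreaRect((p[:,:2]*1000).astype(np.float32));print(n,len(p),np.round(r[0],1),np.round(r[1],1),round(r[2],2),'z',np.round(np.median(p[:,2]),4))
box('cam',(z>.076)&(z<.11),(245,277,160,200))
box('jar',(z>.076)&(z<.11),(277,303,160,200))
box('carton',(z>.08)&(z<.11),(301,330,155,200))
box('adapter',(z>.028)&(z<.045),(130,210,160,215))
E
```

```text
cam 325 [513.5  47.5] [42.5 45.5] 89.38 z 0.0839
jar 279 [517.2 -11.3] [40.3 40.6] 71.21 z 0.0875
carton 427 [522.  -71.3] [45.1 44.1] 9.02 z 0.0943
adapter 901 [512.8 269.9] [106.   48.8] 79.73 z 0.0343
```

View pics/end.png

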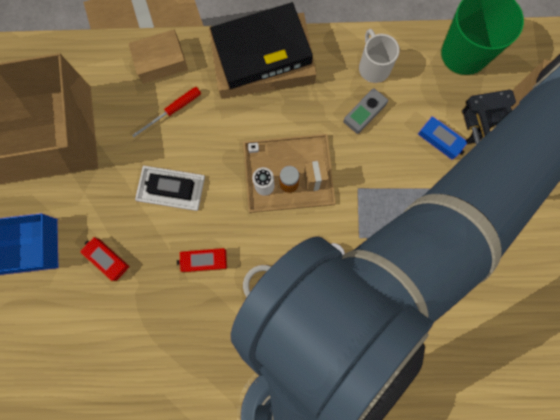

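The camera (263,180), jar (289,178) and carton (315,176) stand upright within 1.5 mm of where they started. The adapter lies flat in the packing tray at (170,186), and the arm is clear, so I'll hand in.

```bash
python3 -c "
from rig import env;print(env.close_job())"
```

```text
the job is handed in; nothing more can be done
None
```

The job is done and handed in at about 60 s of the 136 s limit: the adapter lies flat in the packing tray, and the jar, carton and camera stand upright within about 1.5 mm of their starting spots by the final top-camera measurement.

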